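# Tip a parts case out of a packed row and stand it in the holder

## Robot

A 6-joint arm with a two-finger parallel gripper is mounted at the origin on the work surface; the furniture and walls round the work are solid. World frame = base frame: x ahead of the robot, y to its left, z up, the work surface at z = 0. Lengths are in m, angles in rad, forces in N, time in s.
With the tool pointing down it reaches from about 0.375 to 0.9 m from the base axis. Payload 3.1 kg.
Tool frame: the origin (TCP) lies on the centre line of the jaws, within the pads' length; the fingertips stand 22 mm ahead of it and the grasp point (between the pads) lies 3 mm ahead of it; y points along the fingers, x is the direction in which the jaws open and shut, and the axes are right-handed (so a half turn about y gives the same grasp; the last joint's range is limited). The gripper opens to 87 mm and grips with 3 to 60 N. Pads are 19 mm wide; open, the fingers measure 117 mm over their backs; the gripper's body (75 mm by 190 mm) begins 51 mm behind the grasp point.
Start: joints at [1.05, 0.527, 1.433, -0, 1.181, -0.178], TCP at [0.21, 0.589, 0.245] pointing down, gripper open.
Joint ranges: [-3.08, 3.08], [-0.75, 2.2], [0.22, 2.44], [-1.43, 4.57], [0, 2.65], [-2.85, 2.85]. Speed limits (rad/s): [2.79, 2.79, 3.14, 3.14, 3.14, 3.14].

## Interface

Orientations are given as [roll, pitch, yaw] about the fixed x, y, z axes, in that order (R = Rz(yaw) Ry(pitch) Rx(roll)).
In Python, from station import telemetry, vision, workorder gives the robot as it stands.
- The arm moves only by the tool play_rows, never from a script. Its argument "moves" is a list that holds one entry, the list of rows, each a list of 5 numbers: the finger opening in m, from 0 to 0.087, then the shift along the tool's x, y, z in m, then the turn about the tool's y in degrees. A call has 1 to 20 rows; each row shifts and turns the commanded pose from where the row before left it, along the tool's axes as they then stand; what a row does not reach is not made up. A row lasts 1/8 s, in which the tool goes at most 62.5 mm and 10.7 degrees, less where a joint would pass 70% of its speed; a pose out of reach is approached as far as the arm can. A call with a gripper value outside its range is refused whole. The fingers move at their own pace and stop on an object; "newtons" is the grip in N (left out, the last holds). Time passes only in rows, so rows that do not move let the fingers close. It gives the time, the measured TCP pose, the force and the opening at its end, in the units of the state.
- telemetry.get_state(): the state, without advancing time (a new reading comes with each control period).
- vision.camera(name): name is "scene" or "side" or "wrist"; returns (picture, depth): 480x640x3 uint8, red, green, blue; 480x640 float32, m along the optical axis (not along the pixel's ray), 0 where there is no reading.
- vision.camera_info(name): a dict with "camera_matrix" (3x3 intrinsics, pixels), "world_from_camera" (4x4, takes a point from camera to world coordinates). Camera axes: x right, y up, looking along -z (the intrinsics and any distortion apply to the point x, -y, -z); pixel columns grow to the right and rows downward; lengths in m; the calibration is good to about 2 mm. A picture is of the moment at which its call begins: read the wrist's pose just before it. camera_info takes no time and is no camera call; for the wrist camera it gives the pose at the moment of the call.
- workorder.close_job(): hands the job in, once; it reports no verdict.
Trained networks look in the newest picture that a camera, given by its name, has taken for a name from the list of things; names that differ only in an ending like _2 or _b are one class to them, and where a whole thing is asked for, a point or a joint stands for the part that bears it (a point fixed in the world has none). Each returns a list of dicts, best first, with "score" (0 to 1); they miss things now and then, are a little off and sometimes report something else, mostly with a low value. They report only what shows in the picture. A call takes as long as a camera call.
- vision.look_for(camera, thing): "point" ([x, y, z] in m, in world coordinates, good to about 4 mm: the middle of the surface that is visible of it).
- vision.masks_of(camera, thing): "pixels" (480x640 bool, what is visible of it).
The state is a dict: "time_s": time; "joints": joint angles; "joint_velocities": joint speeds; "tau": joint torques, N m; "tcp_pos": TCP position; "ee_rot": TCP orientation; "wrist_force": force on the tool from outside, world axes, zero at the start; "wrist_torque": the same for the moment, N m; "opening": finger opening in m.
Only numpy, scipy, OpenCV 4.12 (cv2) and the standard library are available. Lean on these libraries where they do the work, as an engineer would, in place of code of your own. Each camera call takes 0.05 s, during which the arm holds its last target.

## Task

Take the case with the round label holders out of the packed row: tip it outward by its top until it leans by itself on the rack's sloping front board, let go, then take hold of it and lift it out. Gently stand it upright in the empty single holder, seated on the floor of its bay, and leave the other four cases standing in the row and everything else in its place.

Things in the scene. Friction and masses are not known exactly. Their poses are not given: they have to be found in the camera images.
- rack: Dark steel rack, fixed, with the packed row of five upright cases. Origin: centre of its underside; +x its back, -x its front (to the robot), y along the row. Floor 8 mm above the origin. Cases stand at x = 0, y = -70, -35, 0, 35, 70 mm (1 mm gaps), fronts at x = -50, backs at +50. End cheeks 92 mm high, inner faces at y = +-88.5 mm; back rail x = 54 to 59 mm, 42 mm high, open above
- rack_board (a point): Middle of the foot of the rack's front board (axes as the rack). The board flares outward 37 degrees from upright, ending 62 mm higher and 47 mm further to the front. A case tipped outward pivots here on its lower front edge; past about 29 degrees it falls on by itself and stays leaning on the board at 37 to 42 degrees, its top standing out in front of the row
- case_round_mid (a point): Centre (half-way up) of the wanted case: solid, plain grey plastic, 100 mm deep (x), 34 mm thick (y), 180 mm high (z), 0.2 to 0.37 kg. It has ROUND label holders (27 mm) on its front edge, 135 mm up, and on its top edge. Axes are the case's: -x its front, z its top. Its place in the row differs each time
- case_round_foot (a point): Centre of the underside of the wanted case, 90 mm below its centre
- holder_bay (a point): Aluminium holder, fixed, empty, for one case: this point is the centre of the floor of its bay, 8 mm above the table. Axes: x along the bay (depth of the case), y across, z up. Bay 46 mm wide between two side plates that rise 62 mm above the bay's floor (104 mm long), and 122 mm long between two low lips 10 mm above the floor. Outside 134 x 62 mm
- case_a_mid (a point): Centre of one of the four other cases of the row: same size, grey plastic, 100 x 34 x 180 mm, axes as the wanted one, but with OBLONG label holders on front and top; stays in the rack
- case_b_mid (a point): Centre of one of the four other cases of the row: same size, grey plastic, 100 x 34 x 180 mm, axes as the wanted one, but with OBLONG label holders on front and top; stays in the rack
- case_c_mid (a point): Centre of one of the four other cases of the row: same size, grey plastic, 100 x 34 x 180 mm, axes as the wanted one, but with OBLONG label holders on front and top; stays in the rack
- case_d_mid (a point): Centre of one of the four other cases of the row: same size, grey plastic, 100 x 34 x 180 mm, axes as the wanted one, but with OBLONG label holders on front and top; stays in the rack
- iron_left_mid (a point): Bagged iron golf-club head standing on its sole, 43 x 106 x 76 mm, loose bystander; centre, 38 mm up
- iron_right_mid (a point): Another bagged iron club head, 43 x 106 x 76 mm, loose bystander; centre, 38 mm up
- bottle_mid (a point): White squeeze bottle with a spout, 70 x 60 x 178 mm, loose bystander; point on its axis 60 mm up

How it is judged:
By the outcome, as a careful person would: the job done as asked, in the order asked, and still so for the second after the job is handed in, with the robot touching nothing.
It also fails if it takes over 70 s, if anything falls off the work surface, if the arm or the gripper's body presses on something with over 40 N, if the wrist force passes 120 N, or if a joint passes its speed limit or range.

## Working session

There is one attempt and no reset: what is moved stays moved. The work goes in short steps, Python scripts to look and compute and a tool call to move; the robot and the scene stay as the last step left them, time stands still between calls to the robot, and variables do not carry over. Pictures are saved under pics/ and viewed, and the job is handed in when it is done.

Besides the shell and the picture viewer there is one more tool, called after "Call:" as a command line: name --argument value ..., lists and objects as JSON in quotes. play_rows: Moves the arm, as the interface text tells. Its arguments: {"type":"object","properties":{"moves":{"type":"array","items":{"type":"array","items":{"type":"array","items":{"type":"number"}}}},"newtons":{"type":"number"}},"required":["moves"]}

```bash
mkdir -p pics; ls
cat > h.py <<'E'
from station import telemetry, vision, workorder
import numpy as np, cv2
from scipy.spatial.transform import Rotation as R
def snap(cam,name):
    info=vision.camera_info(cam)
    p,d=vision.camera(cam)
    cv2.imwrite(f'pics/{name}.png',p[:,:,::-1])
    np.savez(f'pics/{name}.npz',p=p,d=d,K=info['camera_matrix'],T=info['world_from_camera'])
    return p,d,info
def cloud(d,info):
    K=np.array(info['camera_matrix']);T=np.array(info['world_from_camera'])
    v,u=np.mgrid[0:480,0:640]
    x=(u-K[0,2])/K[0,0]*d; y=(v-K[1,2])/K[1,1]*d
    P=np.stack([x,-y,-d],-1)
    return P@T[:3,:3].T+T[:3,3]
E
python3 - <<'E'
from h import *
s=telemetry.get_state();print({k:np.round(v,3).tolist() for k,v in s.items()})
for c in ['scene','side','wrist']:
    p,d,i=snap(c,c+'0'); print(c,np.round(i['world_from_camera'],3).tolist(), np.round(i['camera_matrix'],1).tolist(), [k for k in i])
    if c=='wrist': continue
    for t in ['case_round_mid','rack','holder_bay','case_a_mid','bottle_mid','iron_left_mid','rack_board']:
        print(t,[(round(r['score'],2),np.round(r['point'],3).tolist()) for r in vision.look_for(c,t)])
print(telemetry.get_state()['time_s'])
E
```

```text
pics
{'time_s': 0.0, 'joints': [1.049, 0.528, 1.434, -0.0, 1.181, -0.179], 'joint_velocities': [-0.001, 0.0, -0.002, -0.001, 0.001, -0.001], 'tau': [0.001, -44.004, -17.659, 0.063, 0.058, -0.0], 'tcp_pos': [0.21, 0.588, 0.244], 'ee_rot': [-1.57, 0.002, 1.228], 'wrist_force': [-0.005, 0.293, -0.766], 'wrist_torque': [-0.025, -0.044, -0.035], 'opening': 0.087}
scene [[0.633, 0.406, -0.659, -0.099], [-0.774, 0.357, -0.524, -0.523], [0.022, 0.841, 0.54, 0.586], [0.0, 0.0, 0.0, 1.0]] [[474.3, 0.0, 311.6], [0.0, 474.3, 240.4], [0.0, 0.0, 1.0]] ['camera_matrix', 'world_from_camera']
case_round_mid [(0.61, [0.537, -0.094, 0.144])]
rack [(0.79, [0.533, -0.225, 0.045])]
holder_bay [(0.64, [0.456, 0.113, 0.039])]
case_a_mid [(0.65, [0.55, -0.238, 0.139])]
bottle_mid [(0.6, [0.422, 0.282, 0.076])]
iron_left_mid [(0.82, [0.421, -0.381, 0.046])]
rack_board [(0.82, [0.535, -0.229, 0.046])]
side [[0.891, 0.237, -0.388, 0.125], [-0.454, 0.479, -0.751, -0.796], [0.008, 0.845, 0.535, 0.6], [0.0, 0.0, 0.0, 1.0]] [[511.5, 0.0, 316.7], [0.0, 511.5, 245.0], [0.0, 0.0, 1.0]] ['camera_matrix', 'world_from_camera']
case_round_mid []
rack [(0.58, [0.578, -0.252, 0.047])]
holder_bay [(0.73, [0.464, 0.109, 0.044])]
case_a_mid [(0.81, [0.576, -0.24, 0.146])]
bottle_mid [(0.56, [0.426, 0.274, 0.069])]
iron_left_mid [(0.72, [0.543, -0.198, 0.151]), (0.61, [0.422, -0.394, 0.051])]
rack_board [(0.62, [0.578, -0.25, 0.054])]
wrist [[0.336, -0.91, -0.243, 0.145], [0.942, 0.324, 0.086, 0.611], [0.0, -0.258, 0.966, 0.386], [0.0, 0.0, 0.0, 1.0]] [[379.9, 0.0, 323.8], [0.0, 379.9, 240.4], [0.0, 0.0, 1.0]] ['camera_matrix', 'world_from_camera']
0.85
```

View pics/scene0.png

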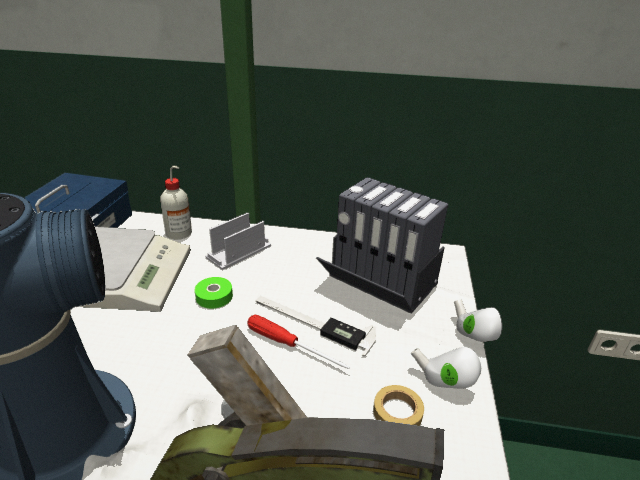

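View pics/side0.png

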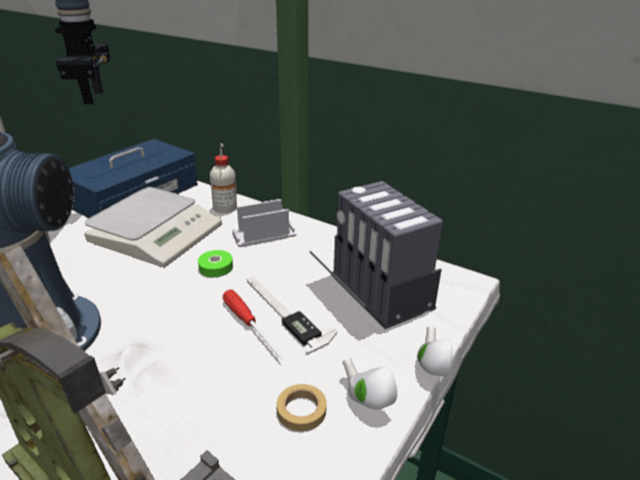

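View pics/wrist0.png

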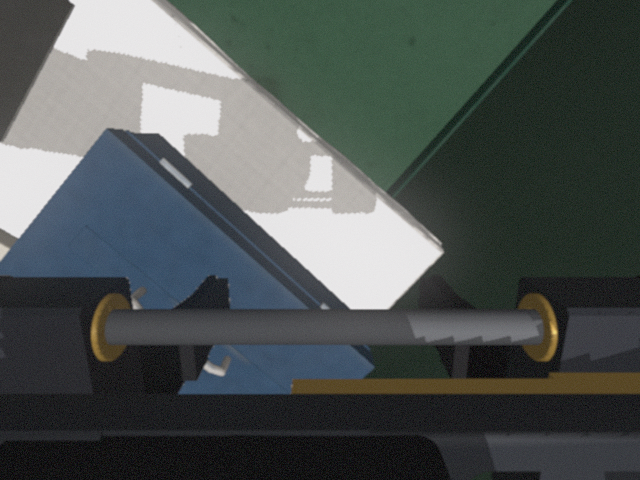

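The wanted case is at the left end of the row: its round labels are at (344,218) and (356,187) in the scene view. The holder is at about (238,240), with its plates running roughly toward the upper right. Next I'll fit the rack and holder poses from depth.

Run:
```python
from h import *
for c in ['scene0','side0']:
    z=np.load(f'pics/{c}.npz');d=z['d']
    W=cloud(d,dict(camera_matrix=z['K'],world_from_camera=z['T']))
    ok=d>0
    X,Y,Z=W[...,0],W[...,1],W[...,2]
    m=ok&(abs(Z-.188)<.006)&(X>.4)&(X<.8)&(Y<0.05)&(Y>-.5)
    pts=W[m][:,:2].astype(np.float32)
    # remove outliers
    n,l,st,ce=cv2.connectedComponentsWithStats(m.astype(np.uint8))
    k=1+np.argmax(st[1:,4]); print(c,'top',st[k],np.median(W[l==k][:,2]))
    pts=W[l==k][:,:2].astype(np.float32)
    print(cv2.minAreaRect(pts*1000), np.round(cv2.boxPoints(cv2.minAreaRect(pts*1000))))
    # holder plates top z=70mm
    m=ok&(abs(Z-.070)<.005)&(abs(X-.46)<.11)&(abs(Y-.11)<.11)
    pts=W[m][:,:2].astype(np.float32)
    print('holder tops',len(pts),cv2.minAreaRect(pts*1000),np.round(cv2.boxPoints(cv2.minAreaRect(pts*1000))))
    m=ok&(Z>.012)&(Z<.085)&(abs(X-.46)<.1)&(abs(Y-.11)<.1)
    pts=W[m][:,:2].astype(np.float32)
    print('holder all',len(pts),cv2.minAreaRect(pts*1000))
    table=W[ok&(abs(Z)<.01)]; print('table z',np.median(table[:,2]))
    for t in ['case_round_mid','holder_bay']:
        for r in vision.masks_of(c[:-1],t): 
            P=W[r['pixels']&ok]; print(t,round(r['score'],2),len(P),np.round(np.median(P,0),3),P.min(0).round(3),P.max(0).round(3))
    # bystander overview
    img=z['p'][:,:,::-1].copy()
    crop=img[170:310,300:460] if c=='scene0' else img[170:330,310:470]
    crop2=img[200:280,190:290] if c=='scene0' else img[190:255,220:310]
    cv2.imwrite(f'pics/{c}_c.png',cv2.resize(crop,None,fx=4,fy=3.7))
    cv2.imwrite(f'pics/{c}_h.png',cv2.resize(crop2,None,fx=6,fy=6))
```

```text
scene0 top [ 339  177  109   51 2654] 0.18825496213894818
((593.41845703125, -159.41073608398438), (103.67046356201172, 173.37429809570312), 1.8330347537994385) [[ 539.  -74.]
 [ 544. -248.]
 [ 648. -244.]
 [ 642.  -71.]]
holder tops 261 ((472.7671203613281, 134.07534790039062), (60.14991760253906, 103.30638122558594), 83.53890228271484) [[418. 110.]
 [521.  98.]
 [527. 158.]
 [425. 170.]]
holder all 2010 ((447.88140869140625, 123.84999084472656), (171.0905303955078, 175.4174041748047), 89.92906951904297)
table z 0.0008129439194166643
case_round_mid 0.84 1460 [ 0.542 -0.093  0.14 ] [ 0.537 -0.112  0.029] [ 0.635 -0.068  0.192]
holder_bay 0.69 2773 [ 0.551 -0.239  0.139] [ 0.495 -0.256 -0.032] [ 0.876 -0.156  0.192]
holder_bay 0.63 2186 [0.459 0.112 0.039] [ 0.404  0.098 -0.001] [0.578 0.26  0.072]
side0 top [ 338  182  105   57 2977] 0.18812088154393958
((590.6456298828125, -159.4143524169922), (101.11219787597656, 175.84799194335938), 2.5244157314300537) [[ 536.  -74.]
 [ 544. -249.]
 [ 645. -245.]
 [ 637.  -69.]]
holder tops 250 ((470.7967529296875, 134.32423400878906), (60.61738967895508, 103.77005004882812), 84.70011901855469) [[416. 109.]
 [520.  99.]
 [525. 160.]
 [422. 169.]]
holder all 1917 ((448.5279541015625, 122.40621948242188), (175.05548095703125, 176.96200561523438), 89.99309539794922)
table z 0.0007371136499287889
case_round_mid 0.75 1139 [ 0.54  -0.093  0.155] [ 0.535 -0.107  0.013] [0.733 0.085 0.191]
holder_bay 0.83 2094 [0.465 0.111 0.042] [ 0.402  0.096 -0.049] [0.572 0.376 0.072]
```

View pics/side0_c.png

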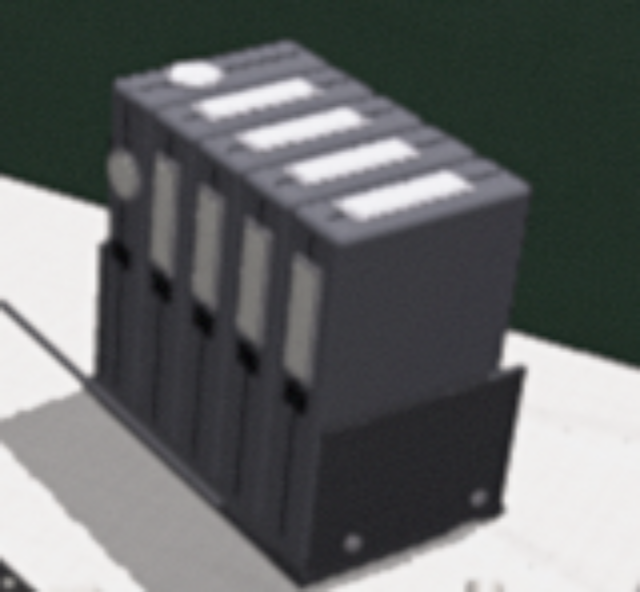

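View pics/scene0_h.png

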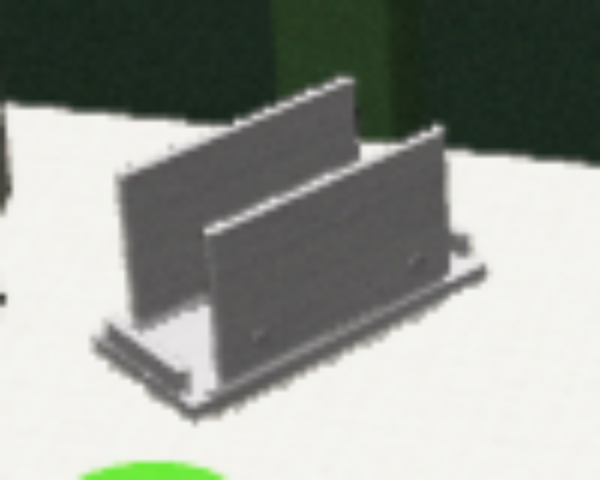

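Call:
play_rows --moves '[[[0,0,-0.03,0,-7.3],[0,0,-0.03,0,-7.3],[0,0,0,0,-7.2],[0,-0.043,0,-0.0268,0],[0,-0.043,0,-0.0268,0],[0,-0.043,0,-0.0268,0],[0,-0.043,0,-0.0268,0],[0,-0.043,0,-0.0268,0],[0,-0.043,0,-0.0268,0],[0,-0.043,0,-0.0268,0],[0,-0.043,0,-0.0268,0],[0,-0.043,0,-0.0268,0],[0,-0.043,0,-0.0268,0],[0,-0.043,0,-0.0268,0],[0,-0.043,0,-0.0268,0],[0,-0.043,0,-0.0268,0],[0,-0.043,0,-0.0268,0],[0,-0.043,0,-0.0268,0],[0,-0.043,0,-0.0268,0]]]'

```text
time_s: 3.42
tcp_pos: [0.6652, -0.0842, 0.3045]
ee_rot: [-1.571, -0.0, 1.608]
wrist_force: [0.8, 0.8, -0.0]
opening: 0.0003
```

```bash
cat >> h.py <<'E'
C=np.array([.592,-.1594]);TH=np.radians(2.2)
Rk=np.array([[np.cos(TH),-np.sin(TH)],[np.sin(TH),np.cos(TH)]])
def rack(p): return np.r_[Rk.T@(np.array(p[:2])-C),p[2]]
def st():
    s=telemetry.get_state()
    print('t',round(s['time_s'],2),'tcp',np.round(s['tcp_pos'],4),'rack',np.round(rack(s['tcp_pos'])*1000,1),'rot',np.round(np.degrees(s['ee_rot']),2),'F',np.round(s['wrist_force'],1),'op',round(s['opening'],4),'j',np.round(s['joints'],2))
E
python3 - <<'E'
from h import *
st();snap('scene','scene1');snap('wrist','wrist1')
E
```

```text
t 3.42 tcp [ 0.6652 -0.0842  0.3045] rack [ 76.1  72.4 304.5] rot [-9.001e+01 -1.000e-02  9.215e+01] F [ 0.8  0.8 -0. ] op 0.0003 j [-0.29  0.54  1.24  0.    1.37 -1.9 ]
```

View pics/scene1.png

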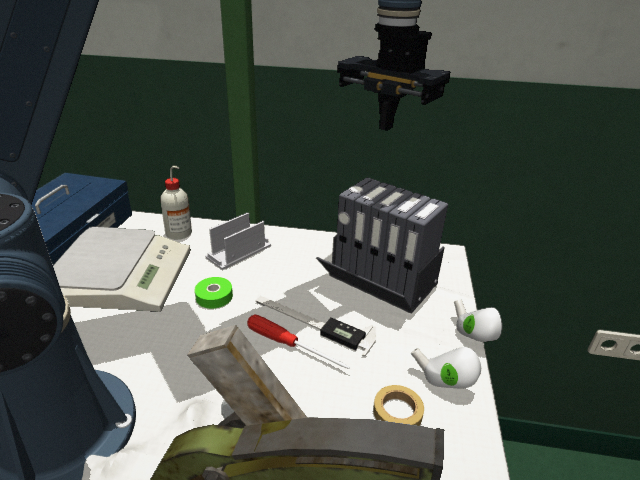

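View pics/wrist1.png

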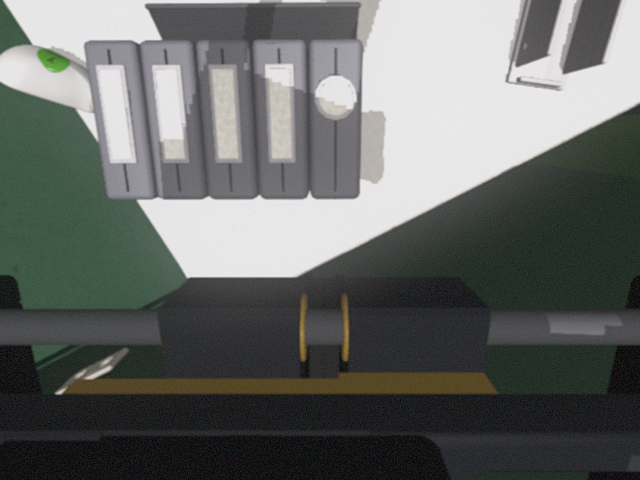

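The wrist view shows the row from above. The wanted case is the right-most one, with its round label at (335,97), and the row is aligned with the tool. I'll refine the pose using wrist depth.

Run:
```python
from h import *
z=np.load('pics/wrist1.npz');d=z['d']
W=cloud(d,dict(camera_matrix=z['K'],world_from_camera=z['T']))
m=(d>0)&(abs(W[...,2]-.188)<.006)&(W[...,0]<.68)
n,l,stt,ce=cv2.connectedComponentsWithStats(m.astype(np.uint8))
k=1+np.argmax(stt[1:,4]);P=W[l==k]
r=cv2.minAreaRect((P[:,:2]*1000).astype(np.float32));print(r,np.median(P[:,2]))
print(np.array([rack(np.r_[q/1000,0])*1000 for q in cv2.boxPoints(r)]).round(1))
```

```text
((593.294677734375, -176.1551513671875), (100.28273010253906, 138.57443237304688), 2.140885829925537) 0.18927724709140598
[[-49.4  52.5   0. ]
 [-49.6 -86.    0. ]
 [ 50.7 -86.1   0. ]
 [ 50.9  52.4   0. ]]
```

Call:
play_rows --moves '[[[0,0.001,0.04,0,0],[0,0.001,0.04,0,0],[0,0,0.035,0,0],[0,0,0.008,0,0],[0,0,0,0.006,0],[0,0,0,0.005,0],[0,0,0,0.004,0],[0,0,0,0.004,0],[0,0,0,0.004,0],[0,0,0,0.004,0],[0,0,0,0.004,0],[0,0,0,0.004,0]]]'

```text
time_s: 5.03
tcp_pos: [0.6291, -0.082, 0.1815]
ee_rot: [-1.571, -0.0, 1.608]
wrist_force: [1.2, 0.2, 1.9]
opening: 0.0004
```

Run:
```python
from h import *
st();a=snap('scene','scene2')[0];b=snap('side','side2')[0]
cv2.imwrite('pics/c2.png',np.hstack([cv2.resize(a[120:320,290:490],(400,400)),cv2.resize(b[120:320,290:490],(400,400))])[:,:,::-1])
```

```text
t 5.03 tcp [ 0.6291 -0.082   0.1815] rack [ 40.1  75.9 181.5] rot [-89.99  -0.    92.16] F [1.2 0.2 1.9] op 0.0004 j [-0.31  0.61  1.47 -0.    1.06 -1.91]
```

View pics/c2.png

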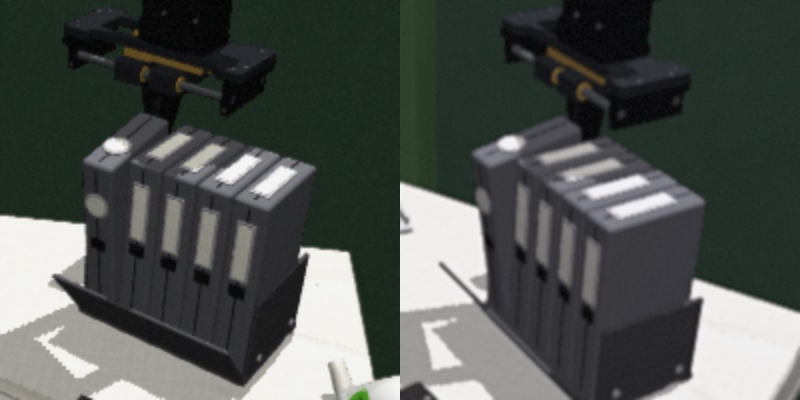

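The case is tipping alone and cleanly, now about 8–10° out with the neighbours still. I'll keep pulling.

Call:
play_rows --moves '[[[0,0,0,0.004,0],[0,0,0,0.004,0],[0,0,0,0.004,0],[0,0,0,0.004,0],[0,0,0,0.004,0],[0,0,0,0.004,0],[0,0,0,0.004,0],[0,0,0,0.004,0],[0,0,0,0.004,0],[0,0,0,0.004,0],[0,0,0,0.004,0],[0,0,0,0.004,0],[0,0,0,0.003,0],[0,0,0,0.003,0],[0,0,0,0.003,0],[0,0,0,0.003,0]]]'

```text
time_s: 7.12
tcp_pos: [0.5693, -0.0843, 0.1816]
ee_rot: [-1.571, 0.0, 1.608]
wrist_force: [0.3, 0.5, -0.2]
opening: 0.0002
```

Run:
```python
from h import *
st();a=snap('scene','scene3')[0];b=snap('side','side3')[0]
cv2.imwrite('pics/c3.png',np.hstack([cv2.resize(a[120:320,290:490],(400,400)),cv2.resize(b[120:320,290:490],(400,400))])[:,:,::-1])
```

```text
t 7.12 tcp [ 0.5693 -0.0843  0.1816] rack [-19.8  75.9 181.6] rot [-90.     0.    92.16] F [ 0.3  0.5 -0.2] op 0.0002 j [-0.34  0.54  1.62 -0.    0.98 -1.95]
```

View pics/c3.png

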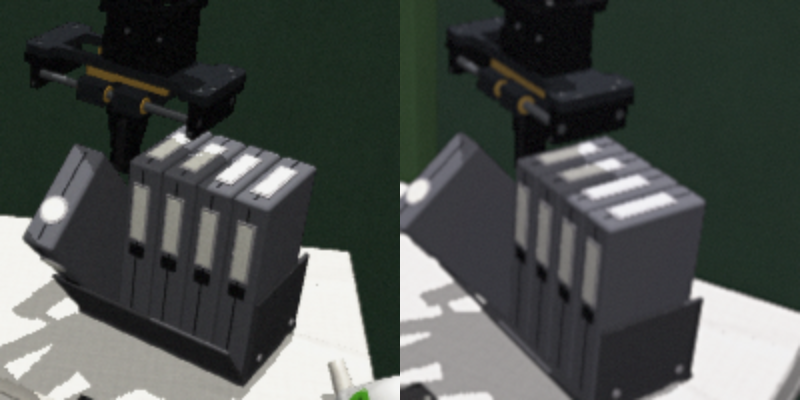

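The case has fallen past balance and leans on the board, and the fingers are no longer pushing it. I'll withdraw upward, open, and measure how it leans.

Call:
play_rows --moves '[[[0,0,-0.03,-0.004,0],[0,0,-0.04,0,0],[0.06,0,-0.04,0,0],[0.06,0,0,0.03,0],[0.06,0,0,0.02,0],[0.06,0,0,0,0]]]'

```text
time_s: 7.98
tcp_pos: [0.5225, -0.0858, 0.2918]
ee_rot: [-1.571, -0.0, 1.608]
wrist_force: [0.3, 0.2, -0.5]
opening: 0.0326
```

Run:
```python
from h import *
st()
for c in ['scene','side','wrist']:
    p,d,i=snap(c,c+'4'); W=cloud(d,i)
    for r in vision.masks_of(c,'case_round_mid')[:1]:
        m=cv2.erode(r['pixels'].astype(np.uint8),np.ones((3,3)))>0
        P=W[m&(d>0)]
        Q=np.c_[(P[:,:2]-C)@Rk,P[:,2]]*1000
        print(c,round(r['score'],2),len(Q),np.percentile(Q,[1,50,99],axis=0).round(1).tolist())
        np.save(f'pics/Q_{c}.npy',Q)
        # top face / back face plane angles via line RANSAC in x-z
        q=Q[:,[0,2]];rng=np.random.default_rng(0);rem=q
        for k in range(3):
            best=None
            if len(rem)<60:break
            for _ in range(300):
                a,b=rem[rng.choice(len(rem),2,False)]
                n=np.array([-(b-a)[1],(b-a)[0]]);L=np.linalg.norm(n)
                if L<15: continue
                inl=abs((rem-a)@n/L)<1.5
                if best is None or inl.sum()>best.sum():best=inl
            if best is None:break
            s=rem[best];vx,vy,x0,y0=cv2.fitLine(s.astype(np.float32),cv2.DIST_L2,0,.01,.01).ravel()
            print('  line',len(s),'ang',round(np.degrees(np.arctan2(vy,vx)),1),'thru',round(x0,1),round(y0,1),'x',s[:,0].min().round(1),s[:,0].max().round(1))
            rem=rem[~best]
```

```text
t 7.97 tcp [ 0.5225 -0.0858  0.2918] rack [-66.7  76.2 291.8] rot [-8.998e+01 -1.000e-02  9.212e+01] F [ 0.3  0.2 -0.5] op 0.0326 j [-0.37  0.34  1.61  0.    1.19 -1.98]
scene 0.95 2342 [[-158.4, 53.1, 50.0], [-104.6, 55.1, 150.9], [-49.9, 82.0, 205.1]]
  line 579 ang 40.3 thru -123.5 177.2 x -160.9 -87.5
  line 94 ang 30.1 thru -126.0 175.2 x -145.5 -82.8
  line 99 ang -49.5 thru -135.6 116.0 x -159.8 -97.3
side 0.87 3129 [[-157.4, 52.8, 33.6], [-96.3, 55.8, 144.3], [-50.3, 82.0, 205.1]]
  line 428 ang 39.4 thru -121.0 181.5 x -161.3 -88.3
  line 151 ang -53.1 thru -105.2 94.1 x -151.8 -48.2
  line 143 ang -52.6 thru -102.2 111.3 x -145.5 -49.9
wrist 0.64 9137 [[-158.3, 55.1, 88.9], [-99.8, 70.6, 180.4], [17.2, 86.1, 209.3]]
  line 5117 ang 39.8 thru -117.7 184.4 x -159.9 -85.2
  line 3241 ang -49.7 thru -45.5 162.6 x -86.2 24.6
  line 527 ang 46.3 thru -139.9 167.7 x -159.9 -127.7
```

View pics/wrist4.png

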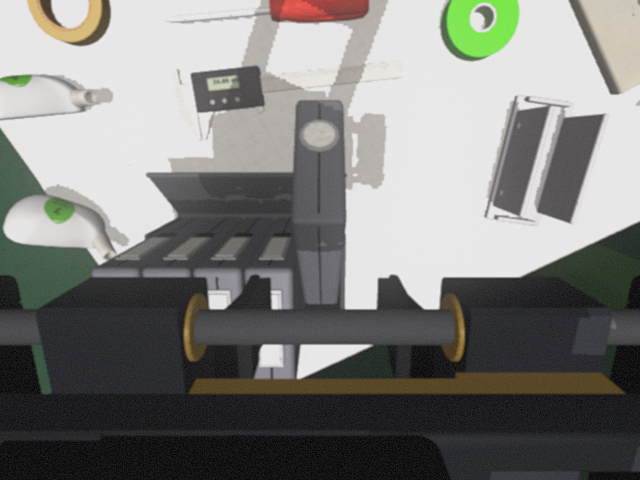

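View pics/scene4.png

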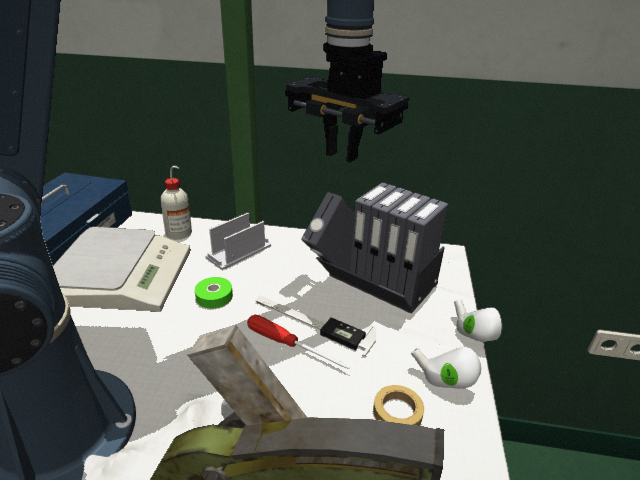

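It leans at 40°. The top face runs from rack (-160,148) to (-86,209) mm and is centred at y≈70.5. I'll grip just under the top, at mid-depth.

Call:
play_rows --moves '[[[0.06,-0.003,0,0.023,0],[0.06,-0.0025,0.03,0.022,0],[0.06,0,0.035,0,0],[0.06,0,0.03,0,0],[0.06,0,0.02,0,0],[0.06,0,0.009,0,0],[0.06,0,0,0,0]]]'

```text
time_s: 9.15
tcp_pos: [0.4789, -0.0932, 0.1672]
ee_rot: [-1.57, -0.0, 1.609]
wrist_force: [-0.1, 0.5, 0.6]
opening: 0.06
```

Run:
```python
from h import *
st();a=snap('scene','scene5')[0];b=snap('side','side5')[0];snap('wrist','wrist5')
cv2.imwrite('pics/c5.png',np.hstack([cv2.resize(a[120:320,290:490],(400,400)),cv2.resize(b[120:320,290:490],(400,400))])[:,:,::-1])
```

```text
t 9.15 tcp [ 0.4789 -0.0932  0.1672] rack [-110.5   70.5  167.2] rot [-8.996e+01 -2.000e-02  9.217e+01] F [-0.1  0.5  0.6] op 0.06 j [-0.42  0.47  1.85 -0.    0.83 -2.03]
```

View pics/c5.png

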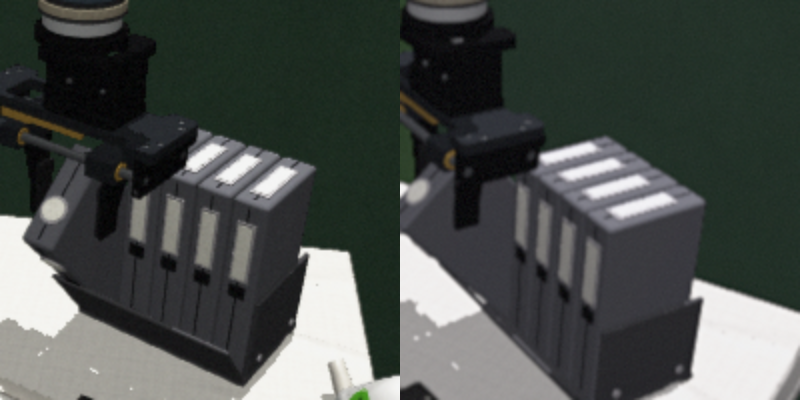

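View pics/wrist5.png

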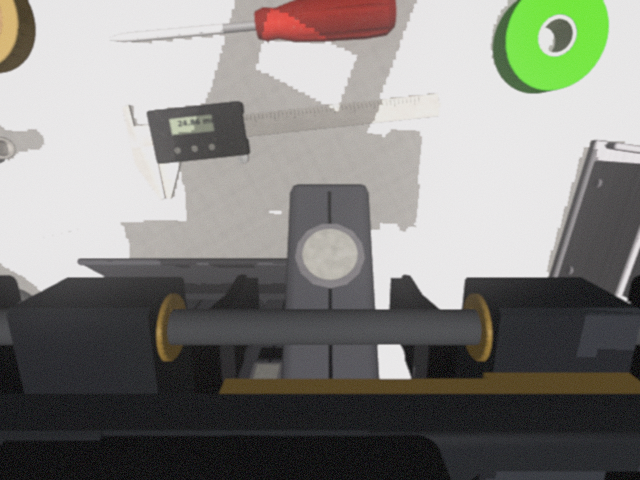

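The fingers straddle the case, centred, with no contact yet. I'll close gently, then start lifting.

Call:
play_rows --moves '[[[0.045,0,0,0,0],[0.035,0,0,0,0],[0.028,0,0,0,0],[0.02,0,0,0,0],[0.02,0,0,0,0],[0.02,0,-0.004,0,0],[0.02,0,-0.006,0,0],[0.02,0,-0.01,0,0],[0.02,0,-0.01,0,0],[0.02,0,0,0,0]]]' --newtons 25

```text
time_s: 10.55
tcp_pos: [0.4792, -0.0933, 0.1987]
ee_rot: [-1.573, 0.001, 1.608]
wrist_force: [0.3, 0.5, -3.0]
opening: 0.0339
```

Run:
```python
from h import *
st();a=snap('scene','scene6')[0];b=snap('side','side6')[0]
cv2.imwrite('pics/c6.png',np.hstack([cv2.resize(a[120:320,290:490],(400,400)),cv2.resize(b[120:320,290:490],(400,400))])[:,:,::-1])
```

```text
t 10.55 tcp [ 0.4792 -0.0933  0.1987] rack [-110.2   70.3  198.7] rot [-9.012e+01  4.000e-02  9.216e+01] F [ 0.3  0.5 -3. ] op 0.0339 j [-0.42  0.41  1.82  0.    0.91 -2.03]
```

View pics/c6.png

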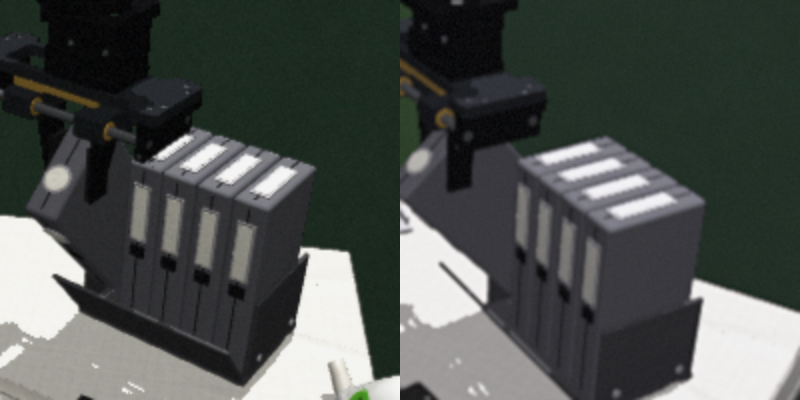

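The case is lifted, held at about 40° tilt, with the neighbours undisturbed. I'll raise it clear and carry it over the holder.

Call:
play_rows --moves '[[[0.02,0,-0.015,0,0],[0.02,0,-0.02,0,0],[0.02,0,-0.025,0,0],[0.02,0,-0.025,0,0],[0.02,0,-0.02,0,0],[0.02,0,-0.01,0,0],[0.02,0.01,0,0,0],[0.02,0.02,0,0,0],[0.02,0.03,0,0,0],[0.02,0.034,0,0,0],[0.02,0.034,0,-0.0015,0],[0.02,0.034,0,0,0],[0.02,0.03,0,0,0],[0.02,0.02,0,0,0],[0.02,0.01,0,0,0],[0.02,0.005,0,0,2],[0.02,0,0,0,3],[0.02,0,0,0,3.1],[0.02,0,0,0,0]]]'

```text
time_s: 13.02
tcp_pos: [0.4712, 0.1335, 0.3119]
ee_rot: [-1.569, 0.0, 1.467]
wrist_force: [0.0, -0.7, -3.0]
opening: 0.034
```

Run:
```python
from h import *
st();a=snap('scene','scene7')[0];b=snap('side','side7')[0];snap('wrist','wrist7')
cv2.imwrite('pics/c7.png',np.hstack([cv2.resize(a[70:320,160:460],(480,400)),cv2.resize(b[70:320,190:390],(320,400))])[:,:,::-1])
```

```text
t 13.03 tcp [0.4712 0.1335 0.3119] rack [-109.4  297.3  311.9] rot [-8.992e+01  2.000e-02  8.407e+01] F [ 0.  -0.7 -3. ] op 0.034 j [ 0.05  0.26  1.67 -0.    1.21 -1.42]
```

View pics/c7.png

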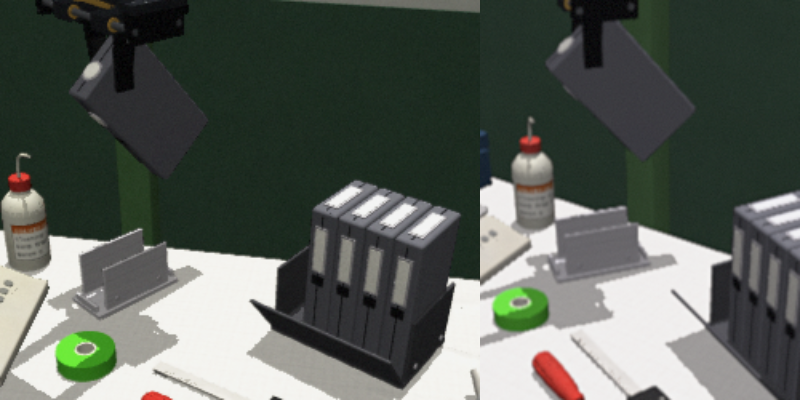

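View pics/wrist7.png

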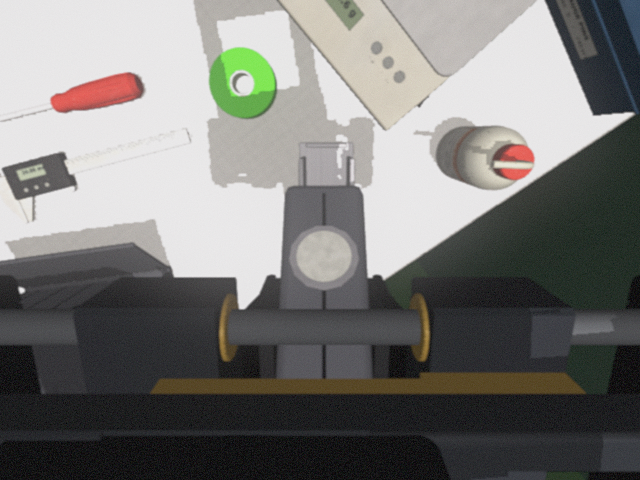

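Held at about 40° and aligned over the holder in the wrist view. I'll lower to just above the plates, then ease the grip so that gravity swings the case upright.

Call:
play_rows --moves '[[[0.02,0,0.015,0,0],[0.02,0,0.02,0,0],[0.02,0,0.013,0,0],[0.02,0,0,0,0]]]'

```text
time_s: 13.68
tcp_pos: [0.471, 0.1336, 0.2636]
ee_rot: [-1.568, 0.0, 1.467]
wrist_force: [0.6, -0.1, -3.9]
opening: 0.0339
```

Call:
play_rows --moves '[[[0.02,0,0,0,0],[0.02,0,0,0,0]]]' --newtons 14

```text
time_s: 13.92
tcp_pos: [0.4723, 0.1337, 0.2653]
ee_rot: [-1.573, -0.0, 1.467]
wrist_force: [-0.0, -0.8, -3.7]
opening: 0.0337
```

```bash
cat >> h.py <<'E'
def look(n):
    st();a=snap('scene','scene'+n)[0];b=snap('side','side'+n)[0]
    cv2.imwrite(f'pics/c{n}.png',np.hstack([cv2.resize(a[70:320,160:460],(480,400)),cv2.resize(b[70:320,190:390],(320,400))])[:,:,::-1])
E
python3 -c "
from h import *
look('8')"
```

```text
t 13.93 tcp [0.4723 0.1337 0.2653] rack [-108.4  297.5  265.3] rot [-9.010e+01 -1.000e-02  8.406e+01] F [-0.  -0.8 -3.7] op 0.0337 j [ 0.05  0.32  1.74 -0.    1.08 -1.42]
```

View pics/c8.png

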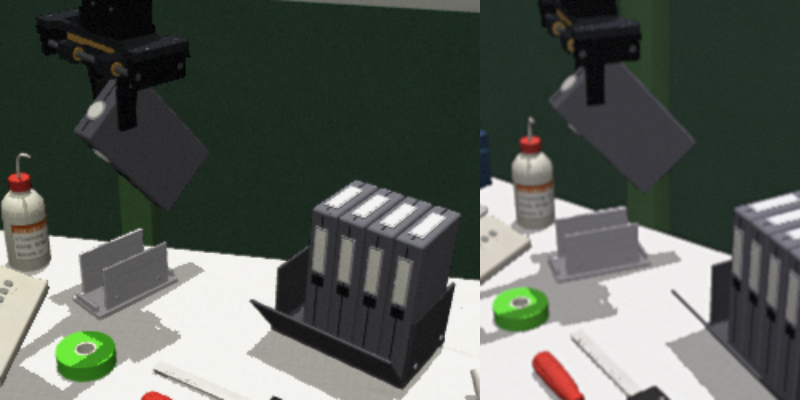

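Call:
play_rows --moves '[[[0.02,0,0,0,0],[0.02,0,0,0,0]]]' --newtons 9.5

```text
time_s: 14.28
tcp_pos: [0.4717, 0.1337, 0.2647]
ee_rot: [-1.571, -0.0, 1.467]
wrist_force: [0.1, -0.1, -3.9]
opening: 0.0341
```

```bash
python3 -c "
from h import *
look('9')"
```

```text
t 14.28 tcp [0.4717 0.1337 0.2647] rack [-109.   297.5  264.7] rot [-90.01  -0.    84.06] F [ 0.1 -0.1 -3.9] op 0.0341 j [ 0.05  0.32  1.74 -0.    1.08 -1.42]
```

View pics/c9.png

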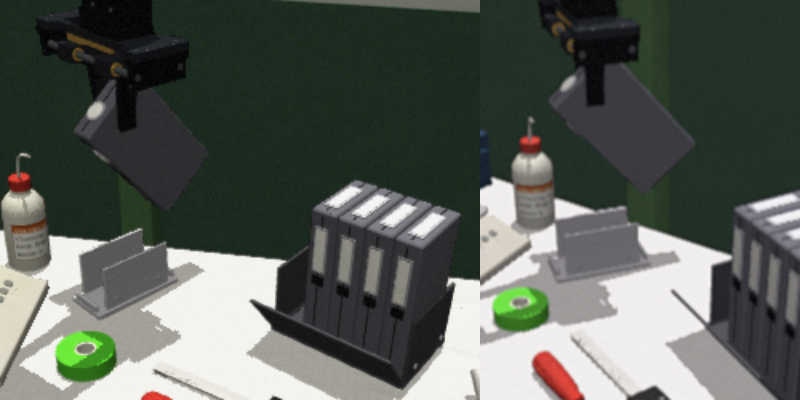

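Call:
play_rows --moves '[[[0.02,0,0,0,0],[0.02,0,0,0,0]]]' --newtons 7

```text
time_s: 14.62
tcp_pos: [0.4717, 0.1337, 0.2645]
ee_rot: [-1.571, 0.0, 1.467]
wrist_force: [0.2, 0.2, -3.7]
opening: 0.0341
```

```bash
python3 -c "
from h import *
look('10')"
```

```text
t 14.62 tcp [0.4717 0.1337 0.2645] rack [-109.   297.5  264.5] rot [-90.     0.    84.06] F [ 0.2  0.2 -3.7] op 0.0341 j [ 0.05  0.32  1.74 -0.    1.08 -1.42]
```

View pics/c10.png

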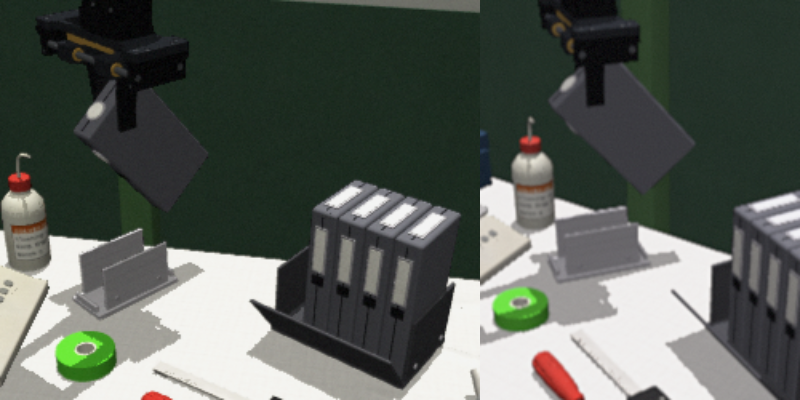

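The grip friction still holds the tilt at 7 N. I'll do the swing low instead, inside the bay with the foot about 15–20 mm above its floor, so that a slip would do no harm. First I'll refine the holder pose and the case angle.

Run:
```python
from h import *
for f in ['wrist4','wrist1','scene4','side4','scene7','side7']:
    z=np.load(f'pics/{f}.npz');d=z['d'];W=cloud(d,dict(camera_matrix=z['K'],world_from_camera=z['T']))
    m=(d>0)&(abs(W[...,2]-.070)<.005)&(abs(W[...,0]-.472)<.09)&(abs(W[...,1]-.134)<.06)
    P=(W[m][:,:2]*1000).astype(np.float32)
    print(f,len(P),[np.round(q,1) for q in cv2.minAreaRect(P)],np.median(W[m][:,2]).round(4) if len(P) else '')
for f in ['scene10','side10']:
    z=np.load(f'pics/{f}.npz');d=z['d'];W=cloud(d,dict(camera_matrix=z['K'],world_from_camera=z['T']))
    a=np.radians(-5.9);ex=np.array([np.cos(a),np.sin(a)]);ey=np.array([-ex[1],ex[0]])
    r=W[...,:2]-np.array([.472,.134]);lx=r@ex*1000;ly=r@ey*1000;Z=W[...,2]*1000
    m=(d>0)&(abs(ly+17)<5)&(Z>80)&(Z<330)&(abs(lx)<170)
    P=np.c_[lx[m],Z[m]]; print(f,m.sum(),np.percentile(ly[m],[5,50,95]).round(1))
    # side face: lowest point, right-most point
    Q=P[(P[:,1]<245)]
    i=Q[:,1].argmin();j=Q[:,0].argmax();print('lowest',Q[i].round(1),'rightmost',Q[j].round(1),'ang',np.degrees(np.arctan2(*(Q[j]-Q[i])[::-1])).round(1))
```

```text
wrist4 1834 [array([471.7, 133.6]), array([ 57.5, 103.6]), np.float64(84.1)] 0.0701
wrist1 1016 [array([498. , 130.9]), array([56.7, 52.1]), np.float64(84.3)] 0.0699
scene4 264 [array([472.6, 133.8]), array([ 59.6, 103.6]), np.float64(84.3)] 0.0685
side4 256 [array([470.4, 134.3]), array([ 61.7, 102.8]), np.float64(84.0)] 0.0682
scene7 260 [array([472.8, 134.1]), array([ 58.7, 103.6]), np.float64(84.1)] 0.0684
side7 258 [array([470.1, 134.1]), array([ 59. , 103.5]), np.float64(83.6)] 0.0683
scene10 3039 [-19.8 -17.8 -15.3]
lowest [ 63.2 108.7] rightmost [137.3 163.9] ang 36.7
side10 3527 [-20.1 -17.2 -14.2]
lowest [ 63.2 107.6] rightmost [133.7 169.7] ang 41.3
```

Call:
play_rows --moves '[[[0.02,0,0.0,0,0],[0.02,0,0.008,0,0],[0.02,0,0.012,0,0],[0.02,0,0.015,0,0],[0.02,0,0.015,0,0],[0.02,0,0.013,0,0],[0.02,0,0.008,0,0],[0.02,0,0.004,0,0],[0.02,0,0,0,0]]]' --newtons 15

```text
time_s: 15.85
tcp_pos: [0.4718, 0.1337, 0.1895]
ee_rot: [-1.571, 0.0, 1.467]
wrist_force: [-0.9, -0.0, -3.7]
opening: 0.0337
```

Call:
play_rows --moves '[[[0.02,0,0,0,0],[0.02,0,0,0,0]]]' --newtons 5.5

```text
time_s: 16.1
tcp_pos: [0.4721, 0.1337, 0.19]
ee_rot: [-1.572, -0.0, 1.467]
wrist_force: [0.2, 0.0, -3.2]
opening: 0.0336
```

```bash
python3 -c "
from h import *
look('11')"
```

```text
t 16.1 tcp [0.4721 0.1337 0.19  ] rack [-108.6  297.5  190. ] rot [-9.008e+01 -1.000e-02  8.406e+01] F [ 0.2  0.  -3.2] op 0.0336 j [ 0.05  0.43  1.82 -0.    0.89 -1.42]
```

View pics/c11.png

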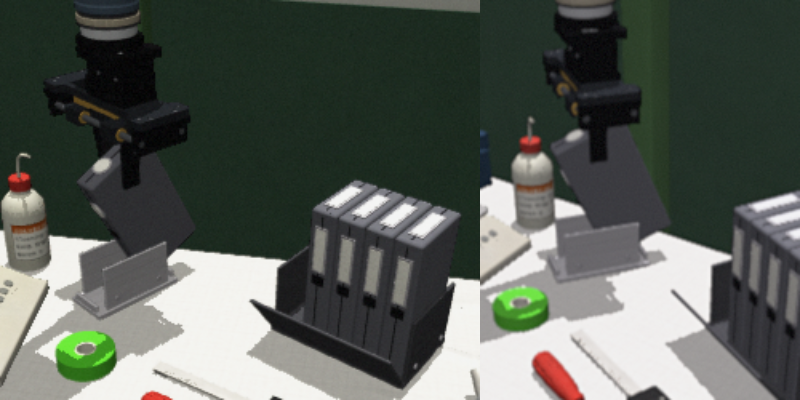

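At 5.5 N it is swinging toward upright. I'll let it continue.

Call:
play_rows --moves '[[[0.02,0,0,0,0],[0.02,0,0,0,0],[0.02,0,0,0,0]]]'

```text
time_s: 16.58
tcp_pos: [0.4718, 0.1336, 0.1896]
ee_rot: [-1.571, -0.0, 1.467]
wrist_force: [0.1, 0.3, -3.3]
opening: 0.034
```

```bash
python3 -c "
from h import *
look('12')"
```

```text
t 16.57 tcp [0.4718 0.1336 0.1896] rack [-108.9  297.4  189.6] rot [-90.02  -0.    84.06] F [ 0.1  0.3 -3.3] op 0.034 j [ 0.05  0.43  1.82 -0.    0.89 -1.42]
```

View pics/c12.png

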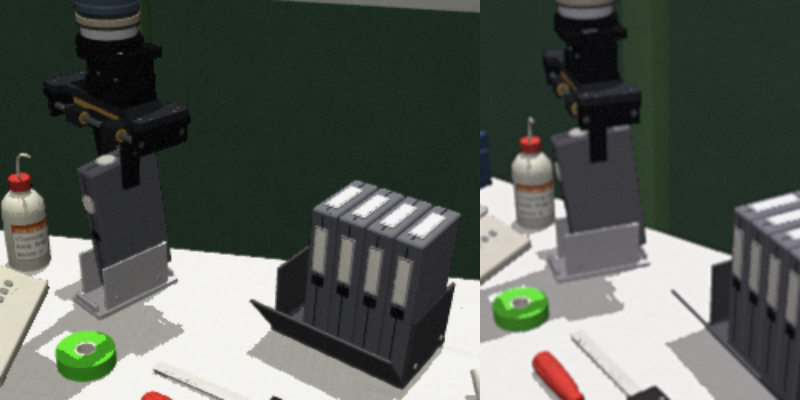

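The case is now only about 10° off upright. I'll measure the tilt and where the foot is.

```bash
cat > tilt.py <<'E'
from h import *
import sys
def tilt(n,zlo=80):
  for f in ['scene'+n,'side'+n]:
    z=np.load(f'pics/{f}.npz');d=z['d'];W=cloud(d,dict(camera_matrix=z['K'],world_from_camera=z['T']))
    a=np.radians(-5.9);ex=np.array([np.cos(a),np.sin(a)]);ey=np.array([-ex[1],ex[0]])
    r=W[...,:2]-np.array([.4716,.1338]);lx=r@ex*1000;ly=r@ey*1000;Z=W[...,2]*1000
    m=(d>0)&(abs(ly+17)<4)&(Z>zlo)&(Z<170)&(abs(lx)<150)
    e=[];g=[]
    for h in range(zlo+4,140,4):
        q=lx[m&(abs(Z-h)<2)]
        if len(q)>15: e.append((h,np.percentile(q,99)));g.append((h,np.percentile(q,1)))
    e=np.array(e);g=np.array(g)
    pe=np.polyfit(e[:,0],e[:,1],1);pg=np.polyfit(g[:,0],g[:,1],1)
    print(f,'back edge tilt',np.degrees(np.arctan(-pe[0])).round(1),'x@z=100',np.polyval(pe,100).round(1),'front tilt',np.degrees(np.arctan(-pg[0])).round(1),'x@100',np.polyval(pg,100).round(1),'ly',np.percentile(ly[m],[5,50,95]).round(1))
if __name__=='__main__': tilt(sys.argv[1])
E
python3 tilt.py 12
```

```text
scene12 back edge tilt 4.1 x@z=100 57.2 front tilt 7.0 x@100 -38.7 ly [-19.5 -17.4 -15.1]
side12 back edge tilt 5.9 x@z=100 55.7 front tilt 6.3 x@100 -40.6 ly [-19.7 -17.  -14.2]
```

Tilt is about 6°, with the foot's front edge at bay x≈-31 and about 9 mm above the floor. I'll shift 20 mm toward the front, then lower to first contact.

Call:
play_rows --moves '[[[0.02,0,0,0.004,0],[0.02,0,0,0.006,0],[0.02,0,0,0.006,0],[0.02,0,0,0.004,0],[0.02,0,0.003,0,0],[0.02,0,0.003,0,0],[0.02,0,0.001,0,0],[0.02,0,0,0,0]]]' --newtons 6.5

```text
time_s: 17.68
tcp_pos: [0.4519, 0.1357, 0.1824]
ee_rot: [-1.571, 0.0, 1.467]
wrist_force: [-0.6, 0.0, -3.4]
opening: 0.0339
```

```bash
python3 -c "
from h import *
look('13')"; python3 tilt.py 13
```

```text
t 17.68 tcp [0.4519 0.1357 0.1824] rack [-128.7  300.2  182.4] rot [-89.99   0.    84.05] F [-0.6  0.  -3.4] op 0.0339 j [ 0.05  0.42  1.87 -0.    0.85 -1.41]
scene13 back edge tilt 7.5 x@z=100 36.8 front tilt 7.3 x@100 -58.9 ly [-19.5 -17.5 -15.2]
side13 back edge tilt 6.6 x@z=100 35.0 front tilt 6.5 x@100 -61.2 ly [-19.7 -17.  -14.1]
```

View pics/c13.png

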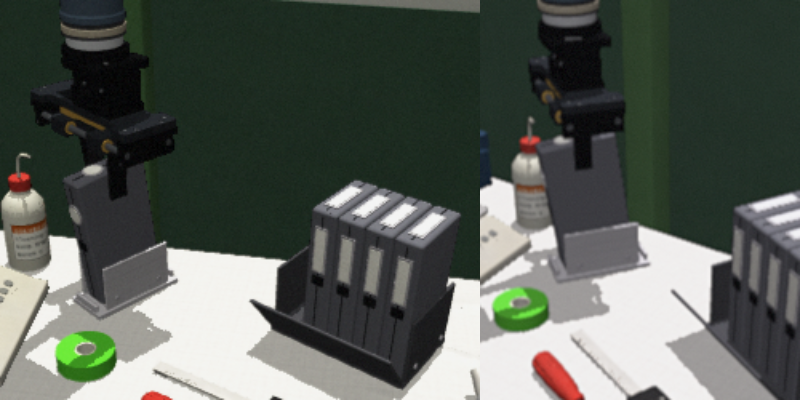

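Call:
play_rows --moves '[[[0.02,0,0.001,0,0],[0.02,0,0.001,-0.001,0],[0.02,0,0.001,-0.002,0],[0.02,0,0.0007,-0.003,0],[0.02,0,0.0007,-0.003,0],[0.02,0,0.0007,-0.003,0],[0.02,0,0.0005,-0.003,0],[0.02,0,0.0004,-0.003,0],[0.02,0,0,0,0]]]'

```text
time_s: 18.9
tcp_pos: [0.4695, 0.1338, 0.1762]
ee_rot: [-1.57, 0.0, 1.467]
wrist_force: [0.7, 0.3, -3.3]
opening: 0.0338
```

```bash
python3 -c "
from h import *
look('14')"; python3 tilt.py 14
```

```text
t 18.9 tcp [0.4695 0.1338 0.1762] rack [-111.1  297.7  176.2] rot [-8.995e+01  1.000e-02  8.405e+01] F [ 0.7  0.3 -3.3] op 0.0338 j [ 0.05  0.45  1.84  0.    0.85 -1.42]
scene14 back edge tilt 0.3 x@z=100 47.0 front tilt 0.2 x@100 -49.0 ly [-19.6 -17.5 -15.1]
side14 back edge tilt 0.6 x@z=100 45.0 front tilt 0.8 x@100 -50.5 ly [-19.7 -17.  -14.3]
```

View pics/c14.png

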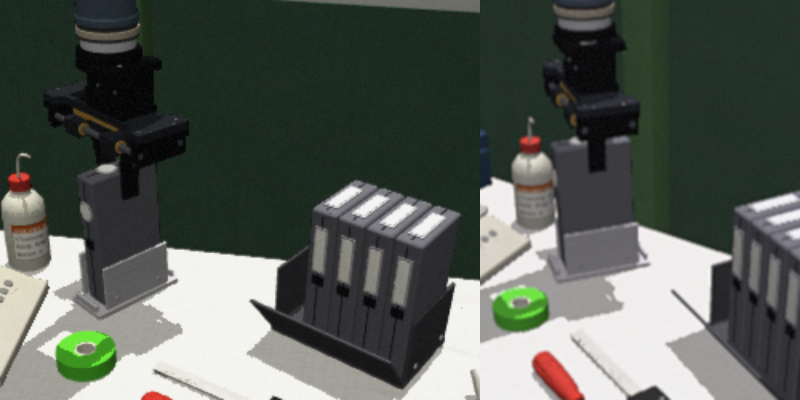

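It is upright to within about 0.5°, but the arm still carries most of the weight. I'll lower in 1 mm steps until the floor takes it.

Call:
play_rows --moves '[[[0.02,0,0.001,0,0],[0.02,0,0.001,0,0],[0.02,0,0,0,0]]]'

```text
time_s: 19.38
tcp_pos: [0.4712, 0.1337, 0.1756]
ee_rot: [-1.575, -0.0, 1.467]
wrist_force: [0.9, -1.0, 5.0]
opening: 0.0343
```

```bash
python3 - <<'E'
from h import *
look('15')
for f in ['scene15','side15','wrist']:
    if f=='wrist': p,d,i=snap('wrist','wrist15');W=cloud(d,i)
    else:
        z=np.load(f'pics/{f}.npz');d=z['d'];W=cloud(d,dict(camera_matrix=z['K'],world_from_camera=z['T']))
    Z=W[...,2];m=(d>0)&(abs(W[...,0]-.45)<.025)&(abs(W[...,1]-.136)<.012)&(Z>.17)&(Z<.215)
    h,e=np.histogram(Z[m],45,(.17,.215));print(f,m.sum(),[(round(e[k]*1000),int(h[k])) for k in h.argsort()[::-1][:4]])
E
python3 tilt.py 15
```

```text
t 19.38 tcp [0.4712 0.1337 0.1756] rack [-109.5  297.6  175.6] rot [-9.022e+01 -1.000e-02  8.407e+01] F [ 0.9 -1.   5. ] op 0.0343 j [ 0.05  0.45  1.84 -0.    0.85 -1.42]
scene15 139 [(188, 37), (189, 29), (187, 28), (190, 26)]
side15 81 [(188, 27), (189, 18), (187, 18), (190, 9)]
wrist 6797 [(189, 2182), (188, 1649), (190, 1350), (191, 1285)]
scene15 back edge tilt 2.4 x@z=100 48.4 front tilt -1.4 x@100 -48.3 ly [-19.6 -17.5 -15.2]
side15 back edge tilt -1.7 x@z=100 45.9 front tilt 0.1 x@100 -49.8 ly [-19.7 -17.  -14.2]
```

The floor now pushes back with 5 N and the case top is at 188 mm, so it is seated. I'll relieve the press, open, and withdraw straight up.

Call:
play_rows --moves '[[[0.02,0,-0.0008,0,0],[0.036,0,0,0,0],[0.042,0,0,0,0],[0.06,0,0,0,0],[0.06,0,0,0,0],[0.06,0,0,0,0],[0.06,0,-0.01,0,0],[0.06,0,-0.03,0,0],[0.06,0,-0.04,0,0],[0.06,0,-0.04,0,0],[0.06,0,-0.02,0,0],[0.06,0,0,0,0]]]'

```text
time_s: 21.02
tcp_pos: [0.4706, 0.134, 0.3175]
ee_rot: [-1.576, -0.001, 1.467]
wrist_force: [0.2, -1.1, -0.1]
opening: 0.0605
```

```bash
python3 - <<'E'
from h import *
look('16')
p,d,i=snap('wrist','wrist16');W=cloud(d,i)
for f in ['scene0','scene16']:
    z=np.load(f'pics/{f}.npz')
    W=cloud(z['d'],dict(camera_matrix=z['K'],world_from_camera=z['T']))
    m=(z['d']>0)&(abs(W[...,2]-.188)<.006)&(W[...,0]>.52)&(W[...,1]<-.1)
    print(f,[np.round(q,1) for q in cv2.minAreaRect((W[m][:,:2]*1000).astype(np.float32))])
for c in ['scene','side']:
  for t in ['case_round_mid','bottle_mid','iron_left_mid','iron_right_mid']:
    print(c,t,[(round(r['score'],2),np.round(r['point'],3).tolist()) for r in vision.look_for(c,t)][:2])
E
python3 tilt.py 16
```

```text
t 21.02 tcp [0.4706 0.134  0.3175] rack [-110.   297.8  317.5] rot [-9.029e+01 -5.000e-02  8.406e+01] F [ 0.2 -1.1 -0.1] op 0.0605 j [ 0.05  0.25  1.67  0.    1.21 -1.42]
scene0 [array([ 826.9, -234.2]), array([255.1, 629.7]), np.float64(65.3)]
scene16 [array([ 828.7, -235.5]), array([254.9, 626. ]), np.float64(65.2)]
scene case_round_mid [(0.72, [0.448, 0.118, 0.138])]
scene bottle_mid [(0.72, [0.422, 0.281, 0.073])]
scene iron_left_mid [(0.76, [0.42, -0.382, 0.046]), (0.69, [0.421, 0.283, 0.072])]
scene iron_right_mid [(0.72, [0.539, -0.379, 0.048]), (0.68, [0.547, -0.161, 0.146])]
side case_round_mid [(0.89, [0.468, 0.116, 0.135])]
side bottle_mid [(0.67, [0.428, 0.277, 0.068])]
side iron_left_mid [(0.93, [0.423, -0.391, 0.052])]
side iron_right_mid [(0.98, [0.537, -0.384, 0.054])]
scene16 back edge tilt 1.9 x@z=100 48.6 front tilt -0.1 x@100 -47.8 ly [-19.5 -17.5 -15.2]
side16 back edge tilt -1.5 x@z=100 46.3 front tilt 0.4 x@100 -49.6 ly [-19.7 -17.  -14.2]
```

View pics/scene16.png

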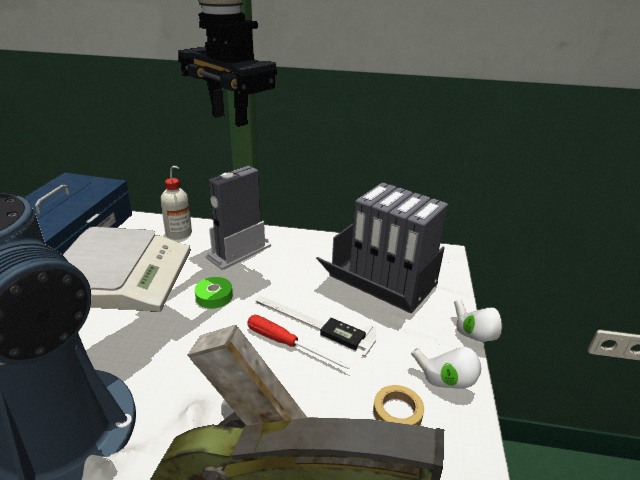

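View pics/wrist16.png

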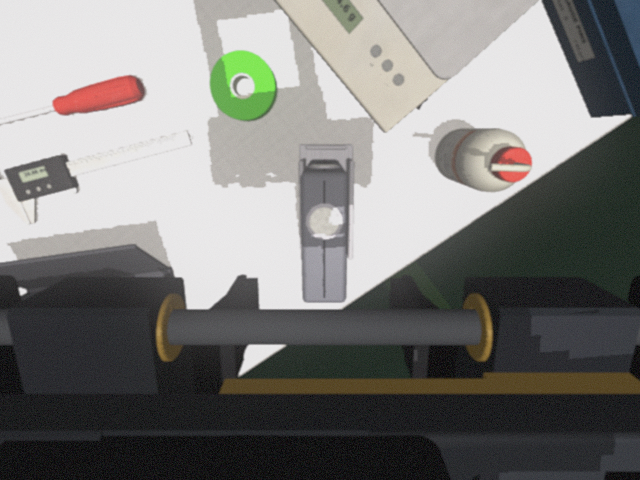

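View pics/side16.png

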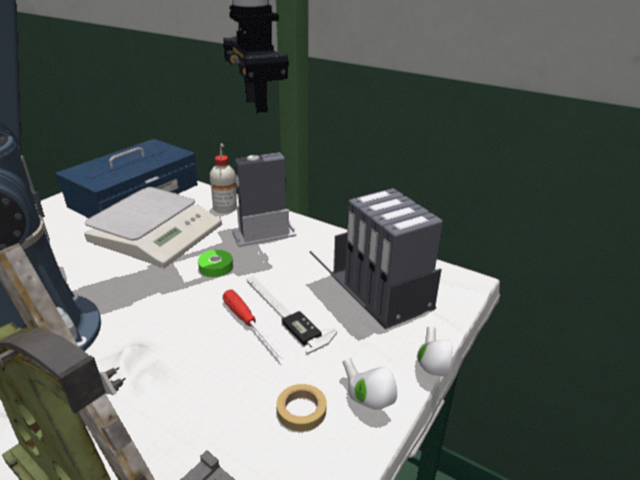

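The case stands upright in the holder at (236,215) in the scene view, and the four others stand straight in the rack at (400,230). The bottle and club heads are where they were, and the gripper is clear. I'm handing the job in.

```bash
python3 -c "
from h import *
print(workorder.close_job())"
```

```text
the job is handed in; nothing more can be done
None
```

The case with the round label holders is now standing upright in the single holder, and the job is handed in at about 21 s on the robot's clock.

**What I did**
- **Tipping:** I hooked the closed fingers behind the top of the end case. I pulled it past balance until it leant by itself at 40° on the front board, then withdrew.
- **Lifting:** I gripped it across its thickness just below the top edge, lifted it clear and carried it over the holder.
- **Placing:** I lowered it into the bay, still tilted, and eased the grip. At 14, 9.5 and 7 N it did not turn. At 5.5 N, with the foot already low in the bay, it swung nearly upright. I then set it down on the bay floor and let go.

**Last checks**
- **Seating:** before I let go, the case top measured about 188 mm, which is right for a case on the bay floor. The floor was pushing back with about 5 N.
- **Tilt:** the last front-edge readings were within 0.5° of upright. The back-edge fits were noisier and disagreed between cameras (+1.9° and -1.5°).
- **Position:** it is centred in the bay to within about 2 mm.
- **Surroundings:** the other four cases stand straight in the rack in the pictures. I tried a numeric before-and-after check of the row, but it picked up background and told me nothing. The bottle and the left club head read where they did at the start. The right club head was measured only at the end and looks unmoved in the pictures.

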